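# Prise the retaining clip off a trolley axle

## Task

Take the wheel's retaining clip off: with the hooked pick from the tool block, catch the sprung clip under its bow, ease it up out of the axle groove without yanking or forcing anything, and lower it into the steel parts tray so that it does not fly off or get lost. Then hang the pick back upright in its slot in the block, and leave the other tools as they are.

Things in the scene. Friction and masses are not known exactly. Their poses are not given: they have to be found in the camera images.
- pick: hooked pick hanging upright in the tool block's middle slot. Origin: underside of its round collet nut (30 mm across, 5 mm high), on the shank's axis; z up the handle, x the way the hook points. The 4 mm thick shank goes straight down from the nut and ends in the hook, whose underside is 54 to 70 mm below the origin: the nut clamps the sliding shank firmly at a length that differs each time. 100 g.
- pick_grip (a point): middle of the pick's orange handle, 46 mm above the pick's origin; axes as the pick. The handle is 22 x 22 mm square with flat sides along x and y, from 5 to 88 mm above the origin. The hook below: a 3 mm thick level bar reaching 12 mm along +x from the shank's axis, its end turned up to 5 mm above the hook's underside; 7 mm clear between shank and upturned end.
- tool_block: drilled timber block, 64 x 160 x 84 mm (x, y, z), fixed; origin centre of its underside. A wooden-handled scriber (its top at z = 154 mm) is fixed in it 56 mm to -y of the pick; the hole 56 mm to +y is empty.
- slot (a point): mouth of the pick's slot on the tool block's top (z = 84 mm), where the pick's origin belongs; axes as the block. The slot reaches from -6.5 to +16.5 mm along x, is 15 mm wide along y and 78 mm deep. Hung up, the pick's collet nut lies on the block's top and the hook points to the block's +x.
- clip: brass-yellow sprung metal retaining clip, a ring 48 mm across and 3 mm thick, open at the bottom. Origin: centre of the ring; x is the ring's axis, z points to the middle of the bow. Two prongs (48 degrees either side of z) and two sprung jaws (teeth 45 degrees below level) grip the groove core. Its lowest points are 19 mm below the origin. 32 g. It comes off upwards, free after about 25 mm.
- bow (a point): middle of the clip's bow at its inner edge, 19.5 mm above the clip's origin; axes as the clip. The bow is 4.7 mm high and 3 mm thick along x; under it the window between the prongs is 12 mm wide. Drawn up here slowly (15 mm/s or less) the jaws spread and let go at 12 to 17 N; a quick pull takes much more.
- axle_unit: blue vise bolted down, holding a level steel axle with a rubber-tyred wheel on it; fixed. Origin: centre of the vise's underside; the axle lies along x at z = 85 mm, its free end with the clip points to -x. Wheel 100 mm in diameter, tyre from x = -81.5 to -53.5 mm; a steel washer (34 mm across) on its hub has its outer face 6 mm behind the clip, at x = -88 mm. The vise is lower than the wheel.
- groove (a point): centre of the axle groove (22 mm core, 4.5 mm wide), where the seated clip's origin is; axes as the axle unit: +x along the axle to the wheel, z up. The axle, 26 mm in diameter, goes on 12 mm past this point to its free end at -x. Under the bow a gap 6.5 mm high is left over the axle, through which the hook (5 mm high) can be slid along the axle.
- parts_tray: open steel tray, 110 x 130 x 20 mm (x, y, z), walls and floor 3 mm, loose, 0.5 kg; origin centre of its underside.
- oil_can: red oil can, 165 mm tall, 66 mm in diameter, standing in front of the fixed red tool chest (286 mm tall, its front 0.65 to 0.68 m ahead of the robot); origin centre of its underside. To be left alone.
- pliers: pliers lying on the bench, 59 x 189 x 13 mm; origin centre of the underside. To be left alone.

How it is judged:
By the outcome, as a careful person would: the job done as asked, in the order asked, and still so for the second after the job is handed in, with the robot touching nothing.
It also fails if it takes over 67 s, if anything falls off the work surface, if the arm or the gripper's body presses on something with over 40 N, if the wrist force passes 120 N, or if a joint passes its speed limit or range.

## Robot

A 7-joint arm with a two-finger parallel gripper is mounted at the origin on a cart in front of the work surface, level with it; the furniture and walls round the work are solid. World frame = base frame: x ahead of the robot, y to its left, z up, the work surface at z = 0. Lengths are in m, angles in rad, forces in N, time in s.
With the tool pointing down it reaches from about 0.4 to 0.85 m from the base axis. Payload 10.4 kg.
Tool frame: the origin (TCP) lies midway between the tips of the shut fingers; the grasp point (between the pads) lies 19 mm behind it (bot.grasp_offset is the distance from the TCP to the grasp point, in m); y points along the fingers, x is the direction in which the jaws open and shut, and the axes are right-handed (so a half turn about y gives the same grasp; the last joint's range is limited). The gripper opens to 85 mm and grips with 20 to 120 N. Pads are 22 mm wide; open, the fingers measure 114 mm over their backs; the gripper's body (76 mm by 85 mm) begins 54 mm behind the grasp point. The pads swing forward as they close: fully open they stand 13 mm farther back than shut.
Start: joints at [1.144, 0.332, -0.065, 1.46, 0.022, 1.35, -0.088], TCP at [0.246, -0.575, 0.231] pointing down, gripper open.
Joint ranges: [-2.6, 2.6], [-0.5, 2.12], [-1.47, 1.34], [0.16, 2.42], [-1.27, 4.41], [0.06, 2.06], [-2.6, 2.6]. Speed limits (rad/s): [2.22, 2.22, 2.79, 2.79, 3.14, 3.14, 3.14].

## Interface

Orientations are given as a unit quaternion [x, y, z, w].
In Python, from plant import bot, effector, cams gives the robot as it stands. Calls block until the motion is done:
- bot.movep(position, orientation): joint-space move of the TCP to a pose.
- bot.line_to(position, speed=0.15, rotation=None): straight line of the TCP; rotation=None keeps the orientation; speed is the mean speed in m/s.
- bot.move_j(angles): joint-space move.
- effector.move_gripper(opening, squeeze=None): finger opening in m; squeeze is the grip in N (None keeps the last); returns when the fingers have stopped.
- bot.hold(seconds).
- bot.ik(position, orientation): joint angles nearest the present ones, or None.
- bot.get_state(): the state.
- cams.snapshot(name): name is "side" or "top"; returns a dict with "img" (420x560x3 uint8, blue, green, red), "fx", "fy", "cx", "cy" (pixels), "D" ([k1, k2, p1, p2, k3] as OpenCV has them; the pictures are not rectified), "R" (3x3) and "t" (3): a world point X has camera coordinates R X + t. Camera axes: x right, y down, z forward; pixel columns grow to the right and rows downward; lengths in m; the calibration is good to about 2 mm. A picture is of the moment at which its call begins. There is no depth.
A pose or a line that the arm cannot do raises bot.Unreachable and nothing moves.
- bot.close_job(): hands the job in, once; it reports no verdict.
The state is a dict: "t": time; "q": joint angles; "qd": joint speeds; "tau": joint torques, N m; "tcp_pos": TCP position; "orientation": TCP orientation; "contact_force": force on the tool from outside, world axes, zero at the start; "ft_torque": the same for the moment, N m; "finger_gap": finger opening in m.
Only numpy, scipy, OpenCV 4.12 (cv2) and the standard library are available. Lean on these libraries where they do the work, as an engineer would, in place of code of your own. Each camera call takes 0.05 s, during which the arm holds its last target. There are 200 camera calls.

## Working session

There is one attempt and no reset: what is moved stays moved. The work goes in short steps, each a Python script; the robot and the scene stay as the last script left them, time stands still between calls to the robot, and variables do not carry over. Pictures are saved under pics/ and viewed, about 8 in all and at most 12, crops included, and the job is handed in when it is done.

```bash
ls; mkdir -p pics
python3 - <<'E'
from plant import bot,effector,cams
import cv2,numpy as np
s=bot.get_state();print(s['t'],s['tcp_pos'],s['orientation'],bot.grasp_offset)
for n in("side","top"):
    c=cams.snapshot(n);cv2.imwrite(f"pics/{n}0.png",c["img"])
    R=np.array(c["R"]);print(n,c["fx"],c["fy"],c["cx"],c["cy"],c["D"],(-R.T@np.array(c["t"])).round(3),R.round(3).tolist())
E
```

```text
pics
0.0 [ 0.2454317  -0.57437556  0.23049733] [-0.58984723  0.39000299 -0.3891315   0.59038512] 0.0187
side 504.0297508521023 504.0297508521023 279.8562158582418 214.46351568926053 [-0.03185671  0.          0.          0.          0.        ] [ 0.253 -1.202  0.636] [[0.976, -0.217, 0.014], [-0.081, -0.422, -0.903], [0.202, 0.88, -0.429]]
top 506.1821606095752 506.1821606095752 284.48148504487887 210.90040119164257 [-0.09979539  0.          0.          0.          0.        ] [ 0.355 -0.134  1.425] [[-0.022, -1.0, -0.012], [-0.994, 0.023, -0.103], [0.103, 0.01, -0.995]]
```

View pics/side0.png

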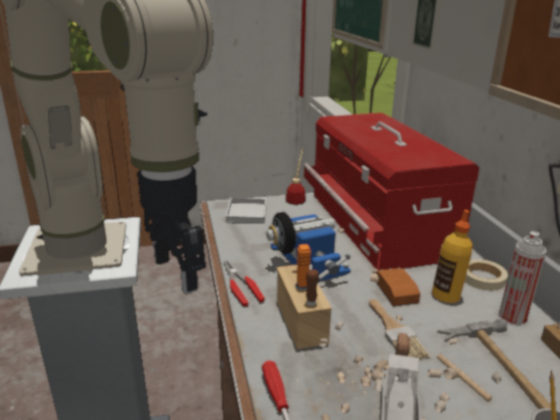

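View pics/top0.png

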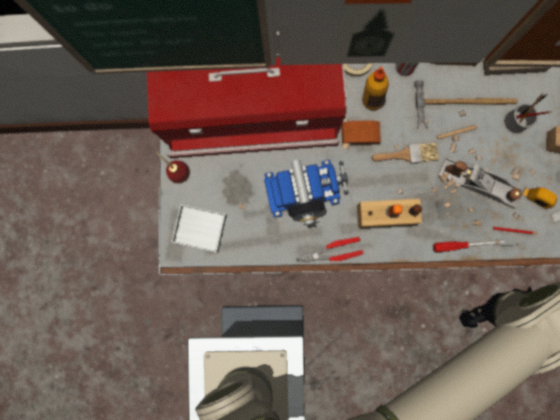

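The side view shows the pick (orange) at about (303,262), the scriber at (312,287), the wheel and clip at (280,232) and the tray at (245,210). In the top view the block is at (391,213), the pick at (397,211), the clip and axle end at about (309,220) and the tray at (200,228). I'll enlarge these parts.

```bash
cat > h.py <<'E'
import cv2,numpy as np
from plant import bot,effector,cams
def ray(c,p):
    K=np.array([[c["fx"],0,c["cx"]],[0,c["fy"],c["cy"]],[0,0,1.]])
    u=cv2.undistortPoints(np.array(p,float).reshape(-1,1,2),K,np.array(c["D"])).reshape(-1,2)
    R=np.array(c["R"]);o=-R.T@np.array(c["t"])
    d=np.c_[u,np.ones(len(u))]@R
    return o,d
def plane(c,p,z):
    o,d=ray(c,p);return o+d*((z-o[2])/d[:,2])[:,None]
def tri(c1,p1,c2,p2):
    o1,d1=ray(c1,[p1]);o2,d2=ray(c2,[p2]);d1=d1[0];d2=d2[0]
    s=np.linalg.lstsq(np.c_[d1,-d2],o2-o1,rcond=None)[0]
    a,b=o1+s[0]*d1,o2+s[1]*d2
    return (a+b)/2,np.linalg.norm(a-b)
def proj(c,X):
    K=np.array([[c["fx"],0,c["cx"]],[0,c["fy"],c["cy"]],[0,0,1.]])
    r,_=cv2.Rodrigues(np.array(c["R"]))
    return cv2.projectPoints(np.array(X,float).reshape(-1,1,3),r,np.array(c["t"],float),K,np.array(c["D"]))[0].reshape(-1,2)
def crop(c,x,y,w,h,k):
    return cv2.resize(c["img"][y:y+h,x:x+w],None,fx=k,fy=k,interpolation=cv2.INTER_CUBIC)
E
python3 - <<'E'
from h import *
s=cams.snapshot("side");t=cams.snapshot("top")
a=crop(s,225,190,130,160,3.75) # 488x600
b=crop(t,260,155,60,78,5)   # 300 x 390
d=crop(t,350,190,75,42,4) #300x168
im=np.zeros((600,790,3),np.uint8);im[:,:488]=a[:600,:488];im[:390,490:790]=b;im[400:568,490:790]=d
cv2.imwrite("pics/c1.png",im)
for n,c in(("side",s),("top",t)):
    hsv=cv2.cvtColor(c["img"],cv2.COLOR_BGR2HSV)
    for nm,lo,hi,roi in(("orange",(3,190,150),(14,255,255),(290,235,320,295) if n=="side" else (385,200,410,222)),("block",(12,70,90),(24,200,255),(265,255,340,355) if n=="side" else (350,190,432,235)),("yellow",(18,80,90),(35,255,255),(255,205,300,265) if n=="side" else (290,205,325,235))):
        m=cv2.inRange(hsv,lo,hi);k=np.zeros_like(m);k[roi[1]:roi[3],roi[0]:roi[2]]=m[roi[1]:roi[3],roi[0]:roi[2]]
        cs,_=cv2.findContours(k,0,2)
        for q in sorted(cs,key=cv2.contourArea)[-2:]:
            print(n,nm,cv2.contourArea(q),cv2.boundingRect(q),cv2.minAreaRect(q))
m=cv2.inRange(cv2.cvtColor(t["img"],cv2.COLOR_BGR2HSV),(0,0,185),(180,40,255));k=np.zeros_like(m);k[195:260,165:235]=m[195:260,165:235]
cs,_=cv2.findContours(k,0,2);q=max(cs,key=cv2.contourArea);print("tray",cv2.minAreaRect(q),plane(t,cv2.boxPoints(cv2.minAreaRect(q)),.02).round(4).tolist())
E
```

```text
side orange 44.0 (299, 246, 10, 7) ((303.5, 249.0), (6.0, 9.0), 90.0)
side block 0.0 (309, 266, 1, 1) ((309.0, 266.0), (0.0, 0.0), 0.0)
side block 2771.5 (276, 255, 55, 93) ((302.97991943359375, 302.3161926269531), (90.25479888916016, 46.11920928955078), 67.06790161132812)
side yellow 21.5 (270, 225, 7, 18) ((273.5882568359375, 233.35293579101562), (16.97749137878418, 4.3656415939331055), 75.96376037597656)
top orange 49.5 (393, 205, 9, 8) ((397.0, 208.5), (7.0, 8.0), 90.0)
top block 0.0 (421, 208, 1, 3) ((421.0, 209.0), (2.0, 0.0), -90.0)
top block 1406.5 (357, 198, 65, 29) ((388.93646240234375, 212.39791870117188), (25.860841751098633, 63.836151123046875), 86.69812774658203)
top yellow 4.0 (300, 219, 9, 2) ((304.0, 219.5), (1.0, 8.0), 90.0)
top yellow 4.5 (311, 217, 6, 2) ((313.5, 217.5), (1.0, 5.0), 90.0)
tray ((199.47213745117188, 227.99342346191406), (41.456119537353516, 38.707645416259766), 13.240520477294922) [[0.42, 0.1888, 0.02], [0.5254, 0.1635, 0.02], [0.496, 0.0497, 0.02], [0.3913, 0.0756, 0.02]]
```

View pics/c1.png

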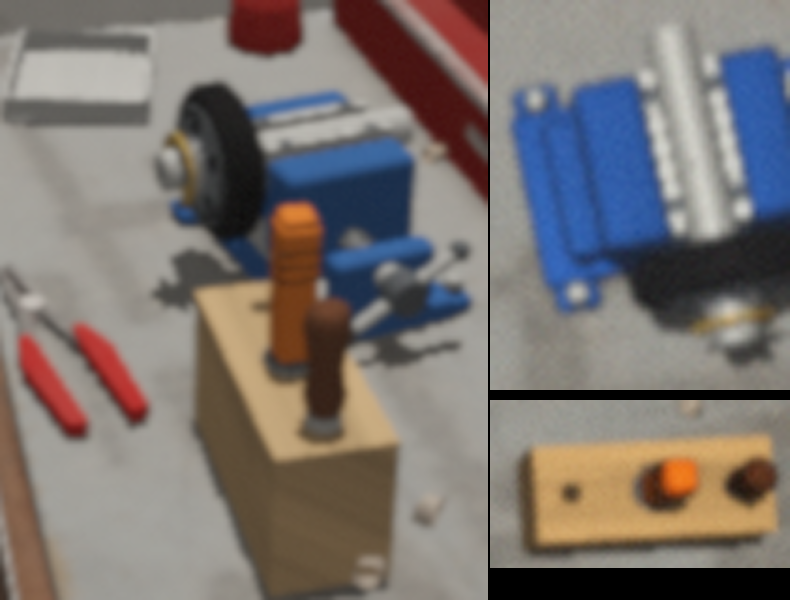

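The close-up shows the pick's handle top at about (304,247) in the side view and (397,209) in the top view. The yellow clip bow is at about (308.4,219) in the top view, and the axle runs from (296.4,161) to (304.4,202). Next I'll turn these into positions.

```bash
cat > m.py <<'E'
from h import *
np.set_printoptions(precision=4,suppress=True)
s=cams.snapshot("side");t=cams.snapshot("top")
def mask(c,lo,hi,x0,y0,x1,y1):
    m=cv2.inRange(cv2.cvtColor(c["img"],cv2.COLOR_BGR2HSV),lo,hi);k=np.zeros_like(m);k[y0:y1,x0:x1]=m[y0:y1,x0:x1];return k
def big(m): return max(cv2.findContours(m,0,1)[0],key=cv2.contourArea)
def cen(q): M=cv2.moments(q);return np.array([M["m10"]/M["m00"],M["m01"]/M["m00"]])
E
python3 - <<'E'
from m import *
# block
q=big(cv2.morphologyEx(mask(t,(12,50,130),(26,255,255),350,190,432,235),cv2.MORPH_CLOSE,np.ones((9,9))))
b=cv2.boxPoints(cv2.minAreaRect(q));B=plane(t,b,.084);print("block top corners",B[:,:2].tolist(),cv2.minAreaRect(q))
# side of block lit top: corners by eye
e=lambda x,y:(225+x/3.75,190+y/3.75)
sc=[e(194,291),e(272,463),e(399,442)];print("side corners z.084",plane(s,sc,.084)[:,:2].tolist())
# orange top
q=big(mask(t,(3,150,150),(18,255,255),385,198,410,222));ct=cen(q);print("orange top",ct,cv2.boundingRect(q),plane(t,[ct],.172))
cs=np.array(e(297,212));print("tri",tri(t,ct,s,cs),plane(s,[cs],.172))
print("nut side z.0865",plane(s,[e(285,364)],.0865), "hole",plane(t,[(350+(571-490)/4,190+(493-400)/4)],.084),plane(s,[e(263,306)],.084))
# axle direction, clip
f=lambda x,y:(260+(x-490)/5,155+y/5)
A=plane(t,[f(672,30),f(712,235)],.098);d=A[0]-A[1];print("axle",A,np.degrees(np.arctan2(d[1],d[0])))
m=mask(t,(14,60,80),(38,255,255),290,205,330,235);p=np.argwhere(m)[:,::-1];print("yellow",len(p),p.mean(0),p.min(0),p.max(0));
P=plane(t,p,.1);print(P.mean(0))
vx,vy=cv2.fitLine(P[:,:2].astype(np.float32),2,0,.01,.01)[:2].ravel();print("clip line yaw",np.degrees(np.arctan2(vy,vx)))
print("bow top z.109",plane(t,[f(732,321)],.109))
q=big(mask(s,(14,60,70),(38,255,255),255,205,300,265));print("side yellow",cv2.boundingRect(q),cv2.fitEllipse(q))
print("wheel side")
q=big(mask(s,(0,0,0),(180,255,55),255,205,300,265));print(cv2.boundingRect(q))
E
```

```text
block top corners [[0.5405018192254537, -0.3213239951847474], [0.5442374252219097, -0.4874610810174099], [0.45299184846829255, -0.486932163713655], [0.4496675965374205, -0.3219446208425145]] ((390.8166809082031, 207.3748321533203), (33.899864196777344, 61.53924560546875), 87.45519256591797)
side corners z.084 [[0.4499174251590266, -0.3213050755095397], [0.45329107632775756, -0.4833404841613761], [0.5186930448829327, -0.4793171220706046]]
orange top [397.4682 208.2316] (393, 204, 10, 10) [[ 0.4848 -0.403   0.172 ]]
tri (array([ 0.4844, -0.4023,  0.1748]), np.float64(0.0003201469256065816)) [[ 0.4856 -0.3976  0.172 ]]
nut side z.0865 [[ 0.4801 -0.4054  0.0865]] hole [[ 0.4822 -0.3483  0.084 ]] [[ 0.4838 -0.3441  0.084 ]]
axle [[ 0.6253 -0.1549  0.098 ]
 [ 0.5148 -0.1733  0.098 ]] 9.450118944670233
yellow 41 [307.6098 218.439 ] [300 216] [316 221]
[ 0.4709 -0.1805  0.1   ]
clip line yaw -78.64963
bow top z.109 [[ 0.468  -0.1822  0.109 ]]
side yellow (269, 225, 9, 19) ((272.8364562988281, 233.6228485107422), (6.481231689453125, 17.29678726196289), 169.198974609375)
wheel side
(274, 213, 22, 42)
```

Run:
```python
from m import *
print(plane(s,[(272.84,233.62)],.085),plane(t,[(307.6,218.44)],.1),tri(t,(308,219),s,(271.3,225.3)))
# gray axle free end in top: shade
g=cv2.cvtColor(t["img"],cv2.COLOR_BGR2GRAY)
print(g[212:230,298:320])
# vise rod line fit: bright pixels along axle
x=[];
for r in range(164,200):
    a=g[r,284:318].astype(float)
    b=cv2.GaussianBlur(g,(0,0),2)[r,292:309];x.append((292+b.argmax(),r))
L=cv2.fitLine(np.float32(x),cv2.DIST_HUBER,0,.01,.01).ravel();p0=L[2:]-L[:2]*20;p1=L[2:]+L[:2]*20
A=plane(t,[p0,p1],.098);d=A[0]-A[1];d*=np.sign(d[0]);print(A,np.degrees(np.arctan2(d[1],d[0])))
# predicted: overlay projections of hypotheses
G=np.array([.47,-.1815,.085])
for n,c in(("s",s),("t",t)):
    print(n,proj(c,[G,G+[0,0,.024],G+[0,0,-.019]]))
# reach check
from scipy.spatial.transform import Rotation as Ro
st=bot.get_state();R0=Ro.from_quat(st["orientation"]).as_matrix();print(R0)
```

```text
[[ 0.4729 -0.1718  0.085 ]] [[ 0.4709 -0.1805  0.1   ]] (array([ 0.4677, -0.181 ,  0.112 ]), np.float64(0.0011854729667643599))
[[ 39  35  34  32  38  43  40  45  45  51  51  54  57  59  56  53  49  48
   51  51  48  53]
 [ 38  37  40  42  47  50  51  62  69  68  64  70  70  69  72  69  50  50
   53  52  58  59]
 [ 47  44  49  55  61  63  75  83 101 112 102  95  87  84  85  78  63  55
   58  59  56  58]
 [ 51  50  55  62  72  82  99 113 136 152 148 138 119 103  94  83  67  60
   62  60  60  63]
 [ 54  57  54  63  80 102 121 144 163 180 182 166 145 129 108  89  75  72
   67  66  71  81]
 [ 52  55  60  66  87 109 136 154 173 191 190 173 155 138 117 100  83  78
   79  81  95 112]
 [ 56  57  61  75  90 112 136 150 163 178 177 155 144 134 114  97  83  80
   91 109 124 139]
 [ 63  65  76  90 104 117 127 136 148 152 153 147 145 138 117  94  82  79
  106 131 142 151]
 [ 78  79  93 106 108 114 123 127 142 153 164 161 160 153 130 108  88  95
  116 135 141 146]
 [105 108 108 114 116 118 120 133 152 168 177 177 168 151 132 103  90  94
  106 115 127 137]
 [137 136 135 130 133 130 125 136 153 169 
[... 289 characters left out ...]
5  64  63  61  66  81
  108 134 145 147]
 [150 153 151 154 148 149 142 144 129 103  75  64  65  71  78  77  80  86
  107 128 143 143]
 [152 152 153 154 154 151 152 150 140 118  96  84  79  91 104 107 110 112
  118 130 139 141]
 [149 150 147 147 148 151 148 151 144 135 121 110 109 113 126 126 124 130
  128 133 134 136]
 [148 145 148 143 147 145 142 145 144 144 132 129 125 126 127 133 134 133
  137 132 133 135]]
[[ 0.6227 -0.1514  0.098 ]
 [ 0.5174 -0.1715  0.098 ]] 10.80752046984691
s [[272.4741 235.6204]
 [272.5529 226.4581]
 [272.4128 242.7603]]
t [[307.8084 219.249 ]
 [308.1153 218.4536]
 [307.573  219.859 ]]
[[ 0.3929 -0.      0.9196]
 [-0.9196  0.0001  0.3929]
 [-0.0001 -1.     -0.    ]]
```

```bash
cat >> h.py <<'E'
from scipy.spatial.transform import Rotation as Ro
def quat(yaw,sg):
    c,s=sg*np.cos(yaw),sg*np.sin(yaw)
    return Ro.from_matrix(np.array([[c,0,-s],[s,0,c],[0,-1,0]])).as_quat()
SG=-1
PICK=np.array([.4845,-.4025,.084]);PY=np.radians(1.2);AY=np.radians(10.8)
GR=np.array([.469,-.181,.085])
OFF=.046-bot.grasp_offset   # tcp z minus pick origin z
def st(): 
    s=bot.get_state();return s["t"],np.round(s["tcp_pos"],4),np.round(s["contact_force"],2),round(s["finger_gap"],4)
E
python3 - <<'E'
import h;from h import *
for sg in(1,-1):
  for p,y in((PICK+[0,0,OFF],PY),(PICK+[0,0,.17],PY),(GR+[-.03,0,.17],AY),(np.array([.46,.12,.1]),AY),(np.array([.46,.12,.2]),-.2)):
    q=bot.ik(p,quat(y,sg));print(sg,None if q is None else np.round(q,2))
E
```

```text
1 [ 0.89  0.46 -0.35  1.57  0.17  1.14  0.52]
1 [ 0.9   0.36 -0.36  1.4   0.13  1.41  0.56]
1 [ 0.84  0.02 -0.54  1.78  0.01  1.35  0.48]
1 [ 0.61  0.28 -1.05  1.96  0.28  1.06 -0.38]
1 [ 0.69  0.13 -1.08  1.84  0.12  1.24 -0.63]
-1 [ 0.59  0.43  0.04  1.59 -0.02  1.12 -2.49]
-1 [ 0.61  0.33  0.02  1.42 -0.01  1.4  -2.5 ]
-1 None
-1 [ 0.82  0.47 -1.37  1.95  0.51  1.14  2.58]
-1 [ 0.84  0.18 -1.26  1.84  0.18  1.25  2.46]
```

```bash
sed -i 's/^SG=-1/SG=1/' h.py
python3 - <<'E'
from h import *
effector.move_gripper(.06,60)
bot.movep(PICK+[0,0,.175],quat(PY,SG));print(st())
bot.line_to(PICK+[0,0,OFF],.12);print(st())
effector.move_gripper(.0,100);print(st())
E
```

```text
(1.9083, array([ 0.4832, -0.4041,  0.2587]), array([ 0.22, -0.5 , -0.11]), 0.0601)
(3.2917, array([ 0.4849, -0.4028,  0.1122]), array([-0.14,  0.26,  0.13]), 0.0599)
(3.725, array([ 0.4847, -0.4027,  0.1118]), array([-1.58,  0.14,  4.06]), 0.0209)
```

Run:
```python
from h import *
p=bot.get_state()["tcp_pos"]
bot.line_to(np.array([p[0],p[1],p[2]+.04]),.08);print(st())
bot.line_to(np.array([p[0],p[1],p[2]+.1]),.1);bot.hold(.2);print(st())
s=cams.snapshot("side");t=cams.snapshot("top")
a=crop(s,270,185,100,150,4)
cv2.imwrite("pics/c2.png",a)
p=bot.get_state()["tcp_pos"];O=p-[0,0,OFF]
for L in(.054,.07):print(L,proj(s,[O,O-[0,0,L],O-[-.012,0,L]]))
```

```text
(4.3833, array([ 0.4846, -0.4026,  0.1517]), array([ 0.27,  0.22, -1.11]), 0.0209)
(5.3333, array([ 0.4845, -0.4025,  0.211 ]), array([-0.59, -0.55, -1.17]), 0.0211)
0.054 [[304.58093334 242.25492702]
 [303.59171797 266.97232951]
 [309.61354476 266.33522622]]
0.07 [[304.58093334 242.25492702]
 [303.30707131 274.06640177]
 [309.28676485 273.41610671]]
```

View pics/c2.png

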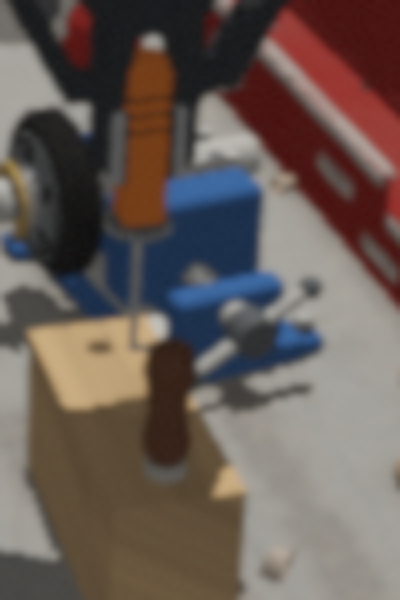

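The shank ends at about crop (135,348), pixel (303.8,272), which makes the hook's underside roughly 65 mm below the origin. I'll move to the axle's free end and look from there.

```bash
cat >> h.py <<'E'
AX=np.array([np.cos(AY),np.sin(AY),0]);AL=np.array([-AX[1],AX[0],0])
E
python3 - <<'E'
from h import *
p=bot.get_state()["tcp_pos"]
T=GR-.020*AX; z=.098+.065+OFF+.012
bot.line_to(np.array([T[0],T[1],.25]),.15,rotation=quat(AY,SG));print(st())
bot.line_to(np.array([T[0],T[1],z]),.06);bot.hold(.3);print(st())
s=cams.snapshot("side");t=cams.snapshot("top")
a=crop(s,245,185,75,90,6);b=crop(t,285,190,55,50,6)
im=np.zeros((540,790,3),np.uint8);im[:,:450]=a;im[:300,455:785]=b
cv2.imwrite("pics/c3.png",im)
O=bot.get_state()["tcp_pos"]-[0,0,OFF]
f=lambda X:(proj(s,X)-[245,185])*6
print(f([O,O-[0,0,.065],O-[0,0,.065]+.012*AX]),f([GR-.012*AX+[0,0,.013],GR+[0,0,.0195],GR+[0,0,.0242]]))
E
```

```text
(7.075, array([ 0.4492, -0.1855,  0.2497]), array([-0.  , -0.81, -1.26]), 0.0209)
(8.3167, array([ 0.4495, -0.1848,  0.2025]), array([ 0.35,  0.19, -1.42]), 0.0213)
[[114.64699829  99.74578659]
 [114.55958439 254.50442408]
 [143.49954157 249.2798321 ]] [[133.64366855 278.99052451]
 [162.43517232 258.77819294]
 [162.52365048 247.93584101]]
```

View pics/c3.png

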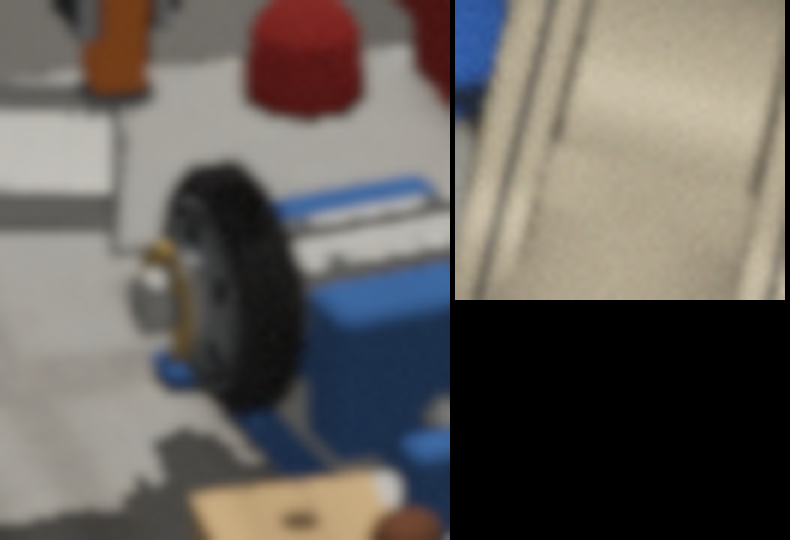

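The crop shows the shank ending near (118,250) and the bow top near (163,240). The nut, hook and bow are all offset the same way from my predictions, about 1 to 1.5 px up. That points to bias in the side camera, so I'll find the height by touching the axle.

Run:
```python
from h import *
T=GR-.0175*AX
z=.2025
bot.line_to(np.array([T[0],T[1],z]),.03);bot.hold(.2)
f0=bot.get_state()["contact_force"];print(st())
while z>.183:
    z-=.0007;bot.line_to(np.array([T[0],T[1],z]),.012)
    s=bot.get_state();df=s["contact_force"]-f0
    print(round(z,4),s["tcp_pos"].round(4) if hasattr(s["tcp_pos"],'round') else s["tcp_pos"],df.round(2))
    if df[2]>2.5: break
print(st())
```

```text
(8.8667, array([ 0.4518, -0.1843,  0.2025]), array([-0.03, -0.58, -0.37]), 0.0211)
0.2018 [ 0.4518 -0.1843  0.2017] [ 0.43 -0.02 -0.3 ]
0.2011 [ 0.4518 -0.1843  0.2011] [-0.48  1.16  0.56]
0.2004 [ 0.4518 -0.1843  0.2003] [ 0.18  0.93 -0.46]
0.1997 [ 0.4518 -0.1843  0.1996] [-0.1   0.96 -0.82]
0.199 [ 0.4518 -0.1843  0.199 ] [-0.59  0.17 -0.96]
0.1983 [ 0.4518 -0.1843  0.1983] [-0.91  0.82  0.26]
0.1976 [ 0.4518 -0.1843  0.1975] [ 0.88  0.12 -1.01]
0.1969 [ 0.4518 -0.1843  0.1969] [-0.15  1.62 -1.06]
0.1962 [ 0.4518 -0.1843  0.1962] [0.32 0.62 0.47]
0.1955 [ 0.4518 -0.1843  0.1954] [ 0.46  0.24 -0.91]
0.1948 [ 0.4518 -0.1843  0.1948] [-0.29 -0.46 -0.75]
0.1941 [ 0.4518 -0.1842  0.194 ] [ 0.3   1.19 -0.15]
0.1934 [ 0.4519 -0.1843  0.1936] [0.19 0.11 1.34]
0.1927 [ 0.452  -0.1844  0.1933] [-2.01  0.33  5.68]
(12.3667, array([ 0.452 , -0.1844,  0.1933]), array([-2.04, -0.25,  5.31]), 0.0207)
```

Contact came at TCP z of about 0.1936, so L is about 68.4 mm, which is in range. I'll raise 0.7 mm and slide the hook in under the bow, feeling for the washer.

Run:
```python
from h import *
z=.1944
d=.0175;T=GR-d*AX
bot.line_to(np.array([T[0],T[1],z]),.02);bot.hold(.2)
f0=np.mean([(bot.hold(.02),bot.get_state()["contact_force"])[1] for _ in range(5)],0);print(st())
while d>.003:
    d-=.0008;T=GR-d*AX;bot.line_to(np.array([T[0],T[1],z]),.015)
    s=bot.get_state();df=np.array(s["contact_force"])-f0;e=np.array(s["tcp_pos"])-GR
    print(round(d,4),"act",(e@AX).round(4),(e@AL).round(4),e[2].round(4)-0,"F",np.round([df@AX,df@AL,df[2]],2))
    if df@AX<-3 or abs(df[2])>4 or abs(df@AL)>4: break
```

```text
(12.9, array([ 0.4517, -0.1843,  0.1943]), array([ 0.69,  0.2 , -0.28]), 0.0208)
0.0167 act -0.0166 0.0 0.1094 F [ 0.36 -0.48 -1.11]
0.0159 act -0.0158 0.0 0.1094 F [ 0.52 -0.09  0.45]
0.0151 act -0.0151 0.0 0.1094 F [ 0.14 -1.04 -0.49]
0.0143 act -0.0142 0.0 0.1094 F [-0.52 -0.79 -0.32]
0.0135 act -0.0135 0.0 0.1094 F [-0.8  -0.1  -0.13]
0.0127 act -0.0126 0.0 0.1094 F [ 0.04 -0.61  0.01]
0.0119 act -0.0118 0.0 0.1094 F [-0.05  0.12  0.05]
0.0111 act -0.011 0.0 0.1094 F [-0.05  0.54  0.28]
0.0103 act -0.0103 0.0 0.1094 F [ 0.17 -0.05  0.51]
0.0095 act -0.0094 0.0 0.1094 F [-0.16 -1.06 -0.45]
0.0087 act -0.0087 0.0 0.1094 F [-0.14 -0.19 -1.04]
0.0079 act -0.0079 -0.0 0.1094 F [ 0.22 -0.61 -0.38]
0.0071 act -0.007 0.0 0.1094 F [ 0.24 -0.29 -0.27]
0.0063 act -0.0063 0.0 0.1094 F [ 0.24 -0.24  0.22]
0.0055 act -0.0055 0.0 0.1094 F [0.32 0.14 0.19]
0.0047 act -0.0047 0.0 0.1094 F [ 0.51 -0.96 -0.75]
0.0039 act -0.0039 -0.0 0.1094 F [-0.12  0.64 -0.8 ]
0.0031 act -0.0031 -0.0 0.1094 F [-1.03 -1.11 -0.24]
0.0023 act -0.0026 -0.0 0.1093 F [-2.35 -0.13  1.55]
```

Contact is about 3 mm further in than estimated, with light force, so it's the washer face and within error. I'll back off 0.7 mm and lift gently until the bow takes load.

Run:
```python
from h import *
z=.1944;d=.0036;T=GR-d*AX
bot.line_to(np.array([T[0],T[1],z]),.01);bot.hold(.2)
f0=np.mean([(bot.hold(.02),bot.get_state()["contact_force"])[1] for _ in range(5)],0);print(st(),f0)
for i in range(6):
    z+=.0007;bot.line_to(np.array([T[0],T[1],z]),.008)
    s=bot.get_state();df=np.array(s["contact_force"])-f0
    print(round(z,4),np.round(s["tcp_pos"],4),"F",np.round([df@AX,df@AL,df[2]],2))
    if df[2]<-4: break
s=cams.snapshot("side");a=crop(s,250,190,60,70,8);cv2.imwrite("pics/c4.png",a);print(st())
```

```text
(18.2167, array([ 0.4656, -0.1816,  0.1944]), array([ 0.97,  0.19, -1.35]), 0.0209) [ 0.37260405 -0.20730011 -0.88518563]
0.1951 [ 0.4655 -0.1817  0.1952] F [-0.4  -0.33 -0.02]
0.1958 [ 0.4655 -0.1817  0.1959] F [-0.91 -0.4  -0.52]
0.1965 [ 0.4655 -0.1817  0.1966] F [0.22 0.48 0.41]
0.1972 [ 0.4654 -0.1817  0.1971] F [ 0.85  0.11 -1.34]
0.1979 [ 0.4652 -0.1816  0.1977] F [ 0.15  0.46 -3.33]
0.1986 [ 0.4653 -0.1817  0.1984] F [-0.79  0.02 -5.26]
(19.7667, array([ 0.4653, -0.1817,  0.1985]), array([-0.32, -0.4 , -6.53]), 0.0207)
```

View pics/c4.png

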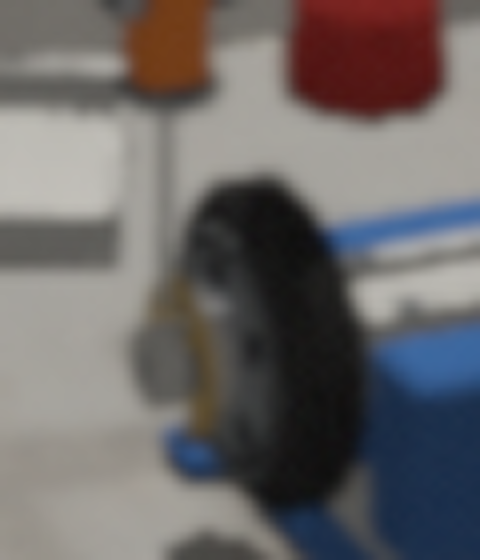

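The shank comes down just in front of the bow at about (168,275) in the crop. Load began 2.6 mm up, as it should for the bow, so I'll draw it up slowly.

Run:
```python
from h import *
z=.1986;d=.0036;T=GR-d*AX;f0=np.array([.37,-.2,-.89])
for k in range(16):
    z+=.002 if k<13 else .006;bot.line_to(np.array([T[0],T[1],z]),.007 if k<13 else .015)
    s=bot.get_state();df=np.array(s["contact_force"])-f0
    print(round(z,4),np.round(s["tcp_pos"],4),"F",np.round([df@AX,df@AL,df[2]],2))
    if df[2]<-30 or abs(df@AL)>12: break
bot.hold(.2);print(st())
s=cams.snapshot("side");a=crop(s,240,170,80,95,6);cv2.imwrite("pics/c5.png",a)
```

```text
0.2006 [ 0.4654 -0.1817  0.2005] F [-1.    0.74 -8.18]
0.2026 [ 0.4656 -0.1817  0.2028] F [-0.55  0.37 -8.22]
0.2046 [ 0.4656 -0.1817  0.2048] F [-0.09  0.54 -7.51]
0.2066 [ 0.4658 -0.1817  0.2071] F [-0.52 -0.11 -6.15]
0.2086 [ 0.4661 -0.1818  0.2095] F [-0.28  0.15  0.69]
0.2106 [ 0.4655 -0.1817  0.2107] F [-0.59  0.42 -0.96]
0.2126 [ 0.4655 -0.1817  0.2126] F [-0.27  1.13  0.04]
0.2146 [ 0.4655 -0.1817  0.2146] F [-0.03 -0.07  0.21]
0.2166 [ 0.4655 -0.1817  0.2166] F [-0.28  0.89  0.  ]
0.2186 [ 0.4655 -0.1817  0.2187] F [-0.05  1.79 -0.58]
0.2206 [ 0.4655 -0.1817  0.2207] F [-0.02  1.08 -0.33]
0.2226 [ 0.4655 -0.1817  0.2226] F [-0.09  0.4  -0.39]
0.2246 [ 0.4655 -0.1817  0.2246] F [-0.11 -0.   -0.1 ]
0.2306 [ 0.4655 -0.1817  0.2306] F [-1.11 -0.12 -0.65]
0.2366 [ 0.4655 -0.1817  0.2366] F [-0.28  0.66 -0.53]
0.2426 [ 0.4655 -0.1817  0.2426] F [ 0.44 -0.85  0.41]
(27.25, array([ 0.4654, -0.1817,  0.2425]), array([-1.16, -0.19, -1.91]), 0.0207)
```

View pics/c5.png

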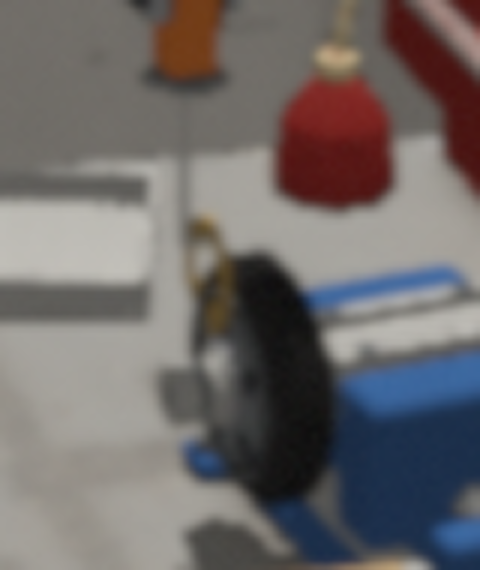

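The clip hangs on the hook, top at (203,225) and bottom near (215,330) in the crop, and the axle is bare. I'll carry it to the tray.

Run:
```python
from h import *
p=np.array(bot.get_state()["tcp_pos"])
a=p-.035*AX; C=np.array([.458,.119,0])-.0058*AX
bot.line_to(a,.05)
bot.line_to(np.array([C[0],C[1],.225]),.11)
bot.line_to(np.array([C[0],C[1],.16]),.06)
bot.line_to(np.array([C[0],C[1],.139]),.02);bot.hold(.2);print(st())
s=cams.snapshot("side");a=crop(s,210,150,85,90,6);cv2.imwrite("pics/c6.png",a)
```

```text
(33.725, array([0.4524, 0.1179, 0.1391]), array([ 0.01,  0.85, -1.57]), 0.0209)
```

View pics/c6.png

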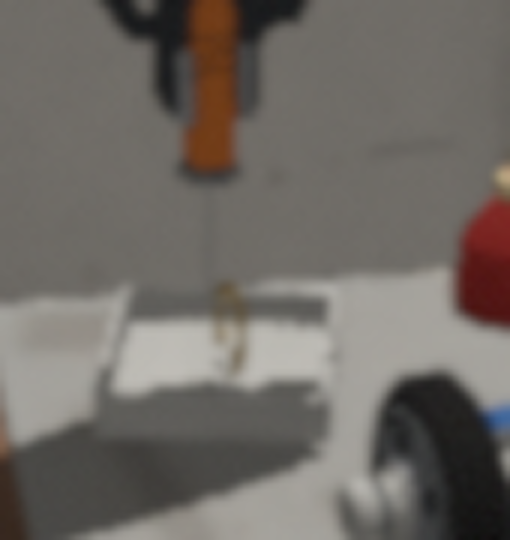

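The clip is hanging upright over the middle of the tray floor, bottom at (235,375) in the crop. I'll set it down, drop the hook 4 mm clear of the bow and back it out.

Run:
```python
from h import *
p=np.array(bot.get_state()["tcp_pos"])
bot.line_to(np.array([p[0],p[1],.1302]),.012);bot.hold(.15);print(st())
q=np.array([p[0],p[1],.1302])-.022*AX
bot.line_to(q,.03);bot.hold(.4);print(st())
s=cams.snapshot("side");a=crop(s,210,150,85,90,6);cv2.imwrite("pics/c7.png",a)
```

```text
(34.8083, array([0.4524, 0.118 , 0.1303]), array([ 0.34, -0.04, -0.84]), 0.0208)
(36.0917, array([0.4308, 0.1138, 0.1302]), array([ 0.62,  0.5 , -1.22]), 0.0211)
```

View pics/c7.png

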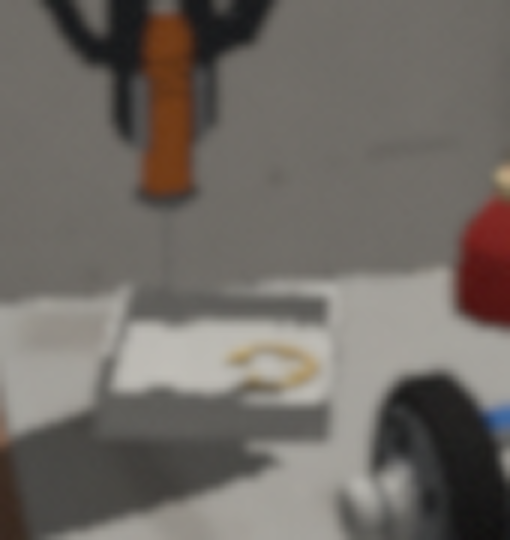

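The clip lies flat in the tray at about (275,367) in the crop, and the hook is clear. Now the pick goes back to its slot.

Run:
```python
from h import *
p=np.array(bot.get_state()["tcp_pos"])
bot.line_to(np.array([p[0],p[1],.225]),.12)
bot.line_to(np.array([.425,-.22,.225]),.15)
bot.line_to(np.array([.4846,-.4026,.215]),.12,rotation=quat(PY,SG));bot.hold(.2)
f0=np.array(bot.get_state()["contact_force"]);print(st())
for z in(.18,.15,.125,.115):
    bot.line_to(np.array([.4846,-.4026,z]),.05);s=bot.get_state();print(z,np.round(s["contact_force"]-f0,2))
    if np.linalg.norm(s["contact_force"]-f0)>8: raise SystemExit
while z>.1095:
    z-=.0006;bot.line_to(np.array([.4846,-.4026,z]),.01);s=bot.get_state();df=s["contact_force"]-f0
    if df[2]>3: break
print(z,st())
s=cams.snapshot("side");a=crop(s,265,190,90,130,4.5);cv2.imwrite("pics/c8.png",a)
```

```text
(41.4083, array([ 0.4846, -0.4024,  0.2152]), array([-0.32,  0.44, -2.15]), 0.0207)
0.18 [ 0.   -0.55  0.84]
0.15 [ 0.74 -0.9   1.82]
0.125 [ 1.86 -0.26  2.91]
0.115 [ 0.69 -0.56  0.85]
0.11139999999999999 (45.5083, array([ 0.4846, -0.4026,  0.1119]), array([-1.36,  1.43,  3.63]), 0.0207)
```

View pics/c8.png

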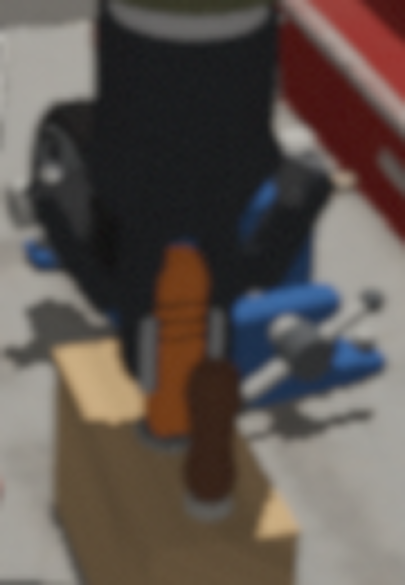

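The nut rests on the block at the same height as at the start (TCP z 0.1119 against 0.1118). I'll release, retreat and check.

Run:
```python
from h import *
effector.move_gripper(.055,20)
p=np.array(bot.get_state()["tcp_pos"])
bot.line_to(np.array([p[0],p[1],.27]),.12)
bot.movep(np.array([.40,-.52,.30]),quat(PY,SG));bot.hold(.5);print(st())
s=cams.snapshot("side");t=cams.snapshot("top")
im=np.zeros((600,790,3),np.uint8);im[:600,:450]=crop(s,220,190,150,200,3);im[:255,455:788]=crop(t,165,185,111,85,3)
im[260:500,455:785]=crop(t,340,180,110,80,3);cv2.imwrite("pics/c9.png",im)
```

```text
(48.6, array([ 0.4002, -0.5198,  0.3   ]), array([-0.02,  0.3 , -0.44]), 0.0548)
```

View pics/c9.png

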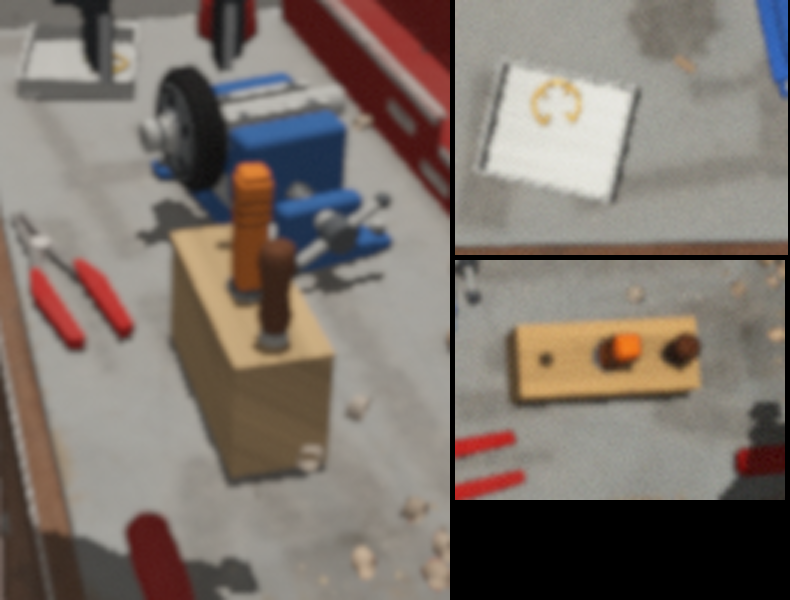

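The top crop shows the clip flat in the tray at about (557,103). The pick is upright in its slot at (625,347), and the scriber and pliers are unchanged.

```bash
python3 -c "
from plant import bot
print(bot.close_job())"
```

```text
the job is handed in; nothing more can be done
None
```

The clip is off the axle and lying flat in the parts tray, and the pick is hanging upright in its slot. I handed the job in at about 48.6 s of the 67 s allowed.

- **Clip removal:** I felt for the axle top with the hook, which put its underside about 68.4 mm below the pick's origin. I then slid it under the bow until it touched the washer lightly, backed off 0.7 mm and drew the clip up at about 7 mm/s. The highest pull I sampled was about 8 N. That is below the stated 12–17 N because I only read the force between steps, so the peak probably fell between readings.
- **Tray:** I stood the clip on the tray floor, dropped the hook clear of the bow and backed it out. The clip then tipped over flat inside the tray.
- **Last checks:** The final pictures show the clip in the tray, the axle bare, and the pick seated. The scriber, pliers and tray looked undisturbed. I didn't look at the oil can separately at the end. The pick went back to the same height as at the start, to within 0.1 mm.
- **Disagreements:** The two cameras differed by about 4–5 mm in y. My picture estimate of the clip's position along the axle was 2–3 mm off. I settled the hook's height and depth by touch. Sideways I used the top view, and the hook met no side force there.

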